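# Set a D-shaft in its hub and tighten the setscrew

### The arm

A 7-joint arm with a two-finger parallel gripper is mounted at the origin on the work surface. World frame = base frame: x ahead of the robot, y to its left, z up, the work surface at z = 0. Lengths are in m, angles in rad, forces in N, time in s.
With the tool pointing down it reaches from about 0.4 to 0.85 m from the base axis. Payload 10.4 kg.
Tool frame: the origin (TCP) lies on the centre line of the jaws, within the pads' length; the fingertips stand r.tip_extent ahead of it and the grasp point (between the pads) lies 3 mm ahead of it (r.tip_extent is the distance from the TCP to the fingertips, in m); z points along the fingers, y is the direction in which the jaws open and shut (so a half turn about z gives the same grasp; the last joint's range is limited). The gripper opens to 87 mm and grips with 3 to 60 N. Pads are 19 mm wide; open, the fingers measure 117 mm over their backs; the gripper's body (75 mm by 190 mm) begins 51 mm behind the grasp point.
Start: joints at [-0.023, 0.332, -0.065, 1.46, 0.022, 1.35, -0.088], TCP at [0.625, 0, 0.245] pointing down, gripper open.
Joint ranges: [-2.6, 2.6], [-0.5, 2.12], [-1.47, 1.34], [0.16, 2.42], [-1.27, 4.41], [0.06, 2.06], [-2.6, 2.6]. Speed limits (rad/s): [2.22, 2.22, 2.79, 2.79, 3.14, 3.14, 3.14].

### API

Orientations are given as a unit quaternion [x, y, z, w].
In Python, from bench import r gives the robot as it stands. The module is installed in compiled form; this text tells all that it offers.
- The arm moves only by the shell command python3 -m jog 'ROWS' [FORCE]. ROWS is JSON, a list of rows, each a list of 5 numbers: the shift along the tool's x, y, z in cm, then the turn about the tool's z in rad, then the closure, from 0 (fully open) to 1 (shut). A call has exactly 10 rows; each row shifts and turns the pose as measured when the row begins, along the tool's axes as they then stand; what a row does not reach is not made up. A row lasts 1/10 s, in which the tool goes at most 50 mm and 8.59 degrees, less where a joint would pass 70% of its speed; a pose out of reach is approached as far as the arm can. A call with a gripper value outside its range is refused whole. The fingers move at their own pace and stop on an object; FORCE is the grip in N (left out, the last holds). Time passes only in rows, so rows that do not move let the fingers close, or fill a call up. It gives the time, the measured TCP pose, the force and the opening at its end, in the units of the state.
- r.read_state(): the state, without advancing time (a new reading comes with each control period).
- r.camera(name): name is "scene" or "side" or "wrist"; returns a dict with "pixels" (384x512x3 uint8, red, green, blue), "fx", "fy", "cx", "cy" (pixels), "k1" (the pictures are not rectified: a ray, as slopes to the right and down, at radius r is drawn at 1 + k1 r^2 times it, then the intrinsics apply), "camera_from_world" (4x4, takes a point from world to camera coordinates). Camera axes: x right, y up, looking along -z (the intrinsics and any distortion apply to the point x, -y, -z); pixel columns grow to the right and rows downward; lengths in m; the calibration is good to about 2 mm. A picture is of the moment at which its call begins. There is no depth.
- r.close_job(): hands the job in, once; it reports no verdict.
The state is a dict: "time": time; "joint_positions": joint angles; "joint_vel": joint speeds; "joint_torque": joint torques, N m; "ee_pos": TCP position; "eef_rot": TCP orientation; "ft_force": force on the tool from outside, world axes, zero at the start; "torque": the same for the moment, N m; "width": finger opening in m.
Only numpy, scipy, OpenCV 4.12 (cv2) and the standard library are available. Lean on these libraries where they do the work, as an engineer would, in place of code of your own. Each camera call takes 0.05 s, during which the arm holds its last target. There are 200 camera calls.

### The job

Turn the cranked shaft in the vise until its flat faces the setscrew (crank straight up), then take the T-handle hex key from its wooden stand, seat it in the setscrew and turn it clockwise until the screw is snug on the flat, stopping at the first firm resistance so that it is not overtightened. Leave the key standing in the screw, let go, and do not disturb the other parts on the desk.

Things in the scene. Friction and masses are not known exactly. Their poses are not given: they have to be found in the camera images.
- vise: Grey cast-iron bench vise fixed to the desk, 120 (x) x 80 mm, jaws 64 mm wide (y), tops 70 mm up; at its -x a spindle with a round handle bar, 48 to 105 mm out, 36 mm up. Grips an aluminium hub block, 30 (x) x 44 (y) mm, top 110 mm above the desk. Origin on the desk under the setscrew's axis; the shaft runs along its y axis.
- shaft: Bright steel shaft, 16 mm thick, 120 mm long, level through the hub block, axis about 88 mm above the desk, a flat cut 1.5 mm deep along it. Origin on its axis under the setscrew; own y along the shaft, own z out through the flat. The crank (7 mm rod) stands out the same way as the flat, at +58 mm along y. The flat's true height differs by up to 0.7 mm either way.
- ball (a point): Centre of the black ball on the crank's end, 18 mm in diameter, 55 mm from the shaft's axis, 58 mm along the shaft from the setscrew; about 143 mm above the desk when the crank is upright. Free above and at its sides. Turning the shaft takes about 3 N at the ball; it stays where it is left.
- shaft_turn (a joint): Angle of the shaft about its y axis, rad: 0 when the flat faces straight up at the setscrew and the crank is upright, positive when the crank leans to the vise's +x. Starts between 0.45 and 1.15.
- screw: Dark steel setscrew upright in the block's top; head 24 mm across, 16 mm tall, with a hexagon socket open upward, 13 mm across flats, 13 mm deep. Origin on its axis at the head's underside, 114 mm above the desk at the start; socket rim 16 mm, socket floor 3 mm above it. Two opposite socket flats face its own +x and -x. It turns and sinks with the screw.
- socket (a point): Centre of the socket's floor, on the screw's axis, 117 mm above the desk at the start. The key's taper finds the mouth within about 3 mm; the hexagon drops in when within about 1 mm and 0.15 rad of true, which measured poses may not give: press lightly and feel for it. Fully seated, the key's collar lies on the head, its tip about 0.5 mm off the floor.
- screw_turn (a joint): Turn of the setscrew, rad, 0 at the start, growing clockwise seen from above (tighter). Steep quick-locking thread: sinks 3 mm per rad. Free turning takes about 0.14 N m; it bites on the flat somewhere between 0.5 and 1.0 rad (on the round: 0 to 0.5), then force and moment rise by 100 to 200 N and 0.3 to 0.6 N m per rad. Snug: pressing with 15 to 45 N, 0.05 to 0.13 N m above free turning.
- key: T-handle hex key, loose, upright, 120 g: hex shank 12 mm across flats, 80 mm long, lowest 5 mm tapered to a 5 mm tip, a 25 mm collar 13.5 mm above the lower end (seats on the screw head), a black cross handle 70 x 14 x 16 mm on top. Origin at the lower end; the handle lies along its own x, two opposite shank flats face its own +x and -x. Starts in the stand, lower end 12.5 mm above the desk.
- key_tip (a point): Centre of the lower end of the key's shank (the key's origin).
- key_grip (a point): Middle of the key's cross handle, 86 mm above the key's lower end; grip the 14 mm wide handle across its length from above.
- stand: Fixed light wooden block 60 x 60 x 26 mm with a 16 mm round hole in the middle of its top, 20 mm deep, in which the key stands upright on its collar. Origin on the desk under the hole.
- barrel: Bystander: hollow brass lens barrel, 52 mm in diameter, 40 mm tall, standing; origin at the centre of its underside.
- tripod_screw: Bystander: black steel tripod screw standing on its 24 mm head, 18 mm tall; origin at the centre of its underside.
- cap: Bystander: chrome shutter button cap, 20 mm in diameter, 9 mm tall; origin at the centre of its underside.
- flash_shoe: Bystander: cream bakelite flash shoe, 26 x 22 x 12.5 mm; origin at the centre of its underside.
Mind the look-alikes: they are no part of the job. What is shaped like the key but green or yellow is not meant.

How it is judged:
By the outcome, as a careful person would: the job done as asked, in the order asked, and still so for the second after the job is handed in, with the robot touching nothing.
It also fails if it takes over 72 s, if anything falls off the work surface, if the arm or the gripper's body presses on something with over 40 N, if the wrist force passes 120 N, or if a joint passes its speed limit or range.

## Working session

There is one attempt and no reset: what is moved stays moved. The work goes in short steps, Python scripts to look and compute and a shell command to move; the robot and the scene stay as the last step left them, time stands still between calls to the robot, and variables do not carry over. Pictures are saved under pics/ and viewed, about 8 in all and at most 12, crops included, and the job is handed in when it is done.

```bash
mkdir -p pics
cat > h.py <<'E'
import numpy as np, cv2
from bench import r
def grab(n,tag):
    c=r.camera(n); cv2.imwrite(f'pics/{tag}.png',c['pixels'][:,:,::-1]); np.save(f'pics/{tag}.npy',{k:c[k] for k in c},allow_pickle=True); return c
def load(tag): return np.load(f'pics/{tag}.npy',allow_pickle=True).item()
def ray(c,u,v):
    p=np.array([[[float(u),float(v)]]]);K=np.array([[c['fx'],0,c['cx']],[0,c['fy'],c['cy']],[0,0,1.]])
    a=cv2.undistortPoints(p,K,np.array([c['k1'],0,0,0.]),)[0,0]
    M=np.array(c['camera_from_world']);R=M[:3,:3];o=-R.T@M[:3,3]
    d=R.T@np.array([a[0],-a[1],-1]);return o,d/np.linalg.norm(d)
def plane(c,u,v,z):
    o,d=ray(c,u,v);return o+d*(z-o[2])/d[2]
def tri(*obs):
    A=0;b=0;L=[]
    for c,u,v in obs:
        o,d=ray(c,u,v);P=np.eye(3)-np.outer(d,d);A=A+P;b=b+P@o;L.append((o,P))
    x=np.linalg.solve(A,b);return x,[round(1000*np.linalg.norm(P@(x-o)),1) for o,P in L]
def proj(c,p):
    M=np.array(c['camera_from_world']);q=M[:3,:3]@np.array(p)+M[:3,3];a=np.array([q[0],-q[1]])/-q[2];a=a*(1+c['k1']*(a@a))
    return np.array([c['fx']*a[0]+c['cx'],c['fy']*a[1]+c['cy']])
E
python3 - <<'E'
from h import *
cs=[grab(n,n+'0') for n in('scene','side','wrist')]
for c in cs:
    M=np.array(c['camera_from_world']);print(c['fx'],c['k1'],(-M[:3,:3].T@M[:3,3]).round(3),M[2,:3].round(2))
s=r.read_state();print({k:np.round(v,3) for k,v in s.items()},r.tip_extent)
im=np.hstack([c['pixels'][:,:,::-1] for c in cs[:2]])
cv2.imwrite('pics/a.png',cv2.resize(im,(800,300),interpolation=cv2.INTER_AREA))
E
```

```text
477.76863998958345 -0.20531884833554975 [ 0.983 -0.311  0.895] [ 0.44 -0.35  0.83]
363.56842950222443 -0.053643160559945696 [0.429 0.509 0.624] [-0.19  0.69  0.7 ]
298.6058659908047 -0.008877371744394406 [0.625 0.083 0.384] [0.   0.3  0.95]
{'time': np.float64(0.15), 'joint_positions': array([-0.023,  0.333, -0.065,  1.461,  0.022,  1.35 , -0.089]), 'joint_vel': array([ 0.001, -0.   ,  0.001, -0.003, -0.   ,  0.001,  0.001]), 'joint_torque': array([ 2.0000e-03, -6.2363e+01,  2.5000e-02, -3.9014e+01, -6.1000e-02,
        3.7000e-02, -0.0000e+00]), 'ee_pos': array([0.625, 0.   , 0.244]), 'eef_rot': array([ 0.707,  0.707, -0.   , -0.   ]), 'ft_force': array([0.174, 0.326, 0.162]), 'torque': array([-0.031, -0.005, -0.022]), 'width': np.float64(0.087)} 0.022
```

View pics/scene0.png

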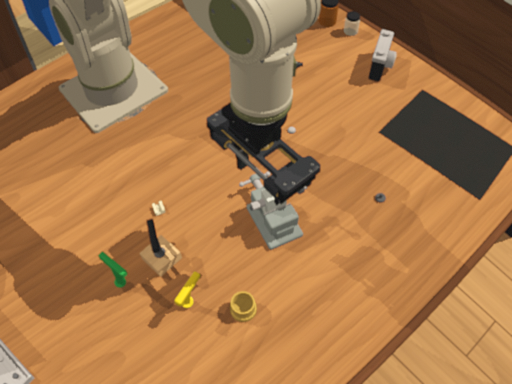

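View pics/side0.png

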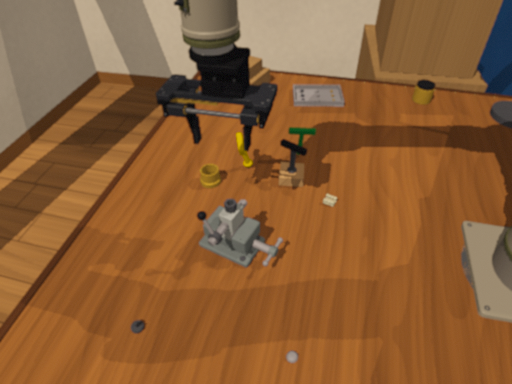

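Scene: black key in the stand at (155,240)/(158,258), green look-alike at (113,268), yellow at (188,290), vise at (273,215). Side: black key (293,147) on the stand (290,178), ball (202,215), screw (231,206). The key is the black one standing in the wooden block.

Run:
```python
from h import *
s=cv2.imread('pics/scene0.png');d=cv2.imread('pics/side0.png');w=cv2.imread('pics/wrist0.png')
f=lambda im,x,y,W,H,S:cv2.resize(im[y:y+H,x:x+W],S,interpolation=cv2.INTER_CUBIC)
a=np.hstack([f(d,185,185,110,90,(400,327)),f(s,95,190,110,90,(400,327))])
b=np.hstack([f(d,240,110,110,75,(400,273)),cv2.resize(w,(364,273)),np.zeros((273,36,3),np.uint8)])
cv2.imwrite('pics/b.png',np.vstack([a,b]))
```

```text
(no output)
```

View pics/b.png

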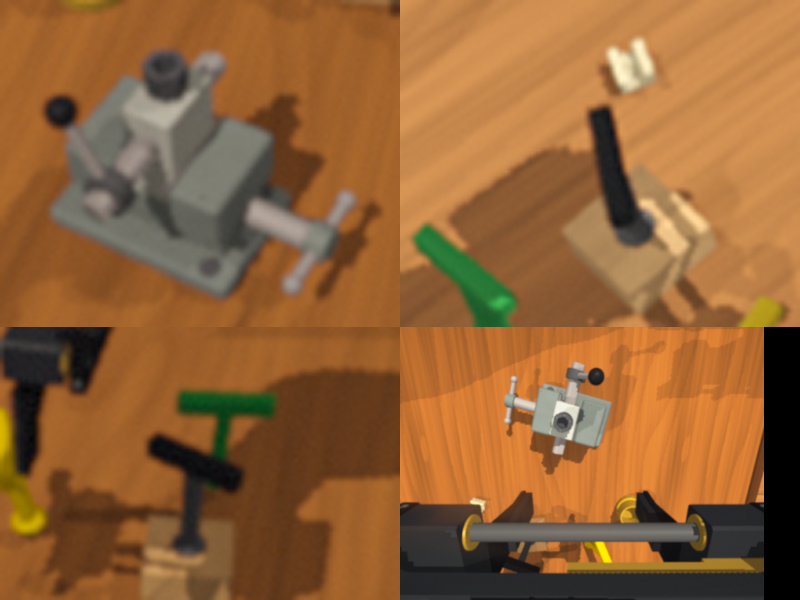

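Crop: the vise's screw and ball are clear, and the black T-key stands in the wood block, green/yellow are lying/standing elsewhere, so the key is unambiguous. Wrist: screw (229,134), ball (276,70).

Run:
```python
from h import *
S,D,W=load('scene0'),load('side0'),load('wrist0')
def blobs(c,x,y,w,h,th,amin=15):
    im=c['pixels'][y:y+h,x:x+w];m=(im.max(2)<th).astype(np.uint8)
    n,l,st,ce=cv2.connectedComponentsWithStats(m)
    for i in range(1,n):
        if st[i,4]>=amin:
            pts=np.argwhere(l==i)[:,::-1].astype(np.float32)
            print((ce[i]+[x,y]).round(1),st[i]+[x,y,0,0,0],[np.round(q,1) for q in (np.array(cv2.minAreaRect(pts)[0])+[x,y],*cv2.minAreaRect(pts)[1:])])
print('side ball/screw');blobs(D,190,190,70,40,60)
print('wrist');blobs(W,200,40,110,130,60)
print('key side');blobs(D,275,135,40,40,45)
print('key scene');blobs(S,140,215,40,40,50)
```

```text
side ball/screw
[231.3 208.3] [226 205  10   6  27] [array([231. , 208.3]), array([4.7, 9.2]), np.float64(77.5)]
[201.4 215.2] [198 212   8   8  45] [array([201.4, 215.3]), array([7.2, 6.7]), np.float64(63.4)]
wrist
[275.3  69.5] [265  58  21  23 364] [array([275.,  69.]), array([22., 20.]), np.float64(90.0)]
[228.9 132.3] [222 128  14  12  95] [array([229.2, 132.2]), array([14. ,  9.1]), np.float64(29.1)]
key side
[293.6 151.1] [282 140  24  30 224] [array([295.2, 152.5]), array([30.6, 20.8]), np.float64(74.4)]
key scene
[153.3 237.3] [148 220  13  33 190] [array([152.7, 236.4]), array([33.,  7.]), np.float64(74.1)]
```

Run:
```python
from h import *
S,D,W=load('scene0'),load('side0'),load('wrist0')
b,e=tri((D,201.4,215.2),(W,275.3,69.5));print('ball',b.round(4),e)
s,e=tri((D,230.6,202.3),(W,229,133.5));print('screwtop',s.round(4),e, plane(W,229,133.5,.13).round(4),plane(D,230.6,202.3,.13).round(4))
a,c=plane(D,282.6,141.9,.0985),plane(D,304.9,152,.0985);print('key side ends',a.round(4),c.round(4),((a+c)/2).round(4),np.linalg.norm(a-c),np.arctan2(*(c-a)[1::-1]))
print('collar',tri((D,291,171),(S,159.5,254))) # shank foot
print('handle top-end scene', plane(S,149.7,220.3,.1).round(4))
# spindle handle in wrist, hub edges for yaw
for u,v in ((155,105),(190,104)): print(plane(W,u,v,.036).round(4))
```

```text
ball [0.6377 0.1067 0.1368] [np.float64(0.1), np.float64(0.1)]
screwtop [0.599  0.057  0.1289] [np.float64(1.0), np.float64(1.0)] [0.6    0.0576 0.13  ] [0.5978 0.0574 0.13  ]
key side ends [ 0.5446 -0.1936  0.0985] [ 0.4867 -0.1664  0.0985] [ 0.5157 -0.18    0.0985] 0.06398208369566039 2.702373785540605
collar (array([ 0.51786212, -0.18305476,  0.0201781 ]), [np.float64(0.5), np.float64(0.5)])
handle top-end scene [ 0.4863 -0.168   0.1   ]
[0.5088 0.0796 0.036 ]
[0.5481 0.0806 0.036 ]
```

```bash
python3 -m jog '[[0,0,0,0.13,0.4],[0,0,0,0.125,0.4],[3.5,-0.5,0,0,0.4],[3.5,-0.5,0,0,0.4],[3.5,-0.5,0,0,0.4],[0,0,0,0,0.4],[0,0,0,0,0.4],[0,0,0,0,0.4],[0,0,0,0,0.4],[0,0,0,0,0.4]]' 6
python3 - <<'E'
from h import *
c=grab('wrist','w1')
s=r.read_state();print({k:np.round(s[k],4) for k in('time','ee_pos','eef_rot','ft_force','torque','width')})
x=s['eef_rot'];print('expected ball px',proj(c,[.6377,.1067,.1368]),'screw',proj(c,[.599,.057,.129]))
from scipy.spatial.transform import Rotation as R
print(R.from_quat(x).as_matrix().round(3))
E
```

```text
time: 1.15
ee_pos: [0.637, 0.1049, 0.2407]
eef_rot: [0.796, 0.605, -0.003, -0.001]
ft_force: [-0.3, -0.5, 0.4]
width: 0.0523
{'time': np.float64(1.2), 'ee_pos': array([0.6371, 0.1047, 0.2407]), 'eef_rot': array([ 0.7963,  0.6049, -0.0032, -0.0009]), 'ft_force': array([-0.3058, -0.0726,  0.1856]), 'torque': array([-0.0095, -0.0516, -0.0076]), 'width': np.float64(0.0523)}
expected ball px [259.15406919 200.21366013] screw [233.80654649 255.90521148]
[[ 0.268  0.963 -0.006]
 [ 0.963 -0.268 -0.002]
 [-0.004 -0.005 -1.   ]]
```

View pics/w1.png

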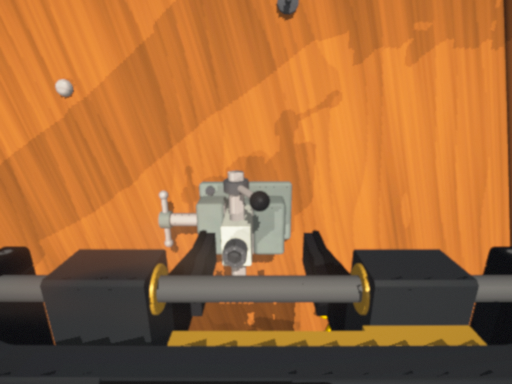

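The wrist view shows the vise square to the picture, ball (259,200) just where predicted, screw (236,253). Going down over the ball.

```bash
python3 -m jog '[[0.2,0,3,0,0.4],[0,0,3,0,0.4],[0,0,2.5,0,0.4],[0,0,1.2,0,0.4],[0,0,0,0,0.4],[0,0,0,0,0.8],[0,0,0,0,0.85],[0,0,0,0,0.85],[0,0,0,0,0.85],[0,0,0,0,0.85]]' 6
python3 - <<'E'
from h import *
S,D,W,V=load('scene0'),load('side0'),load('wrist0'),load('w1')
im=V['pixels'][235:275,215:260];print(tri((D,201.4,215.2),(W,275.3,69.5),(V,259.5,200.5)))
cv2.imwrite('pics/c.png',cv2.resize(im,None,fx=12,fy=12,interpolation=cv2.INTER_CUBIC)[:,:,::-1])
E
```

```text
time: 2.2
ee_pos: [0.6399, 0.1035, 0.1475]
eef_rot: [0.798, 0.603, 0.001, 0.001]
ft_force: [-4.3, 1.5, -0.4]
width: 0.0204
(array([0.63776192, 0.10655174, 0.13674334]), [np.float64(0.1), np.float64(0.2), np.float64(0.2)])
```

View pics/c.png

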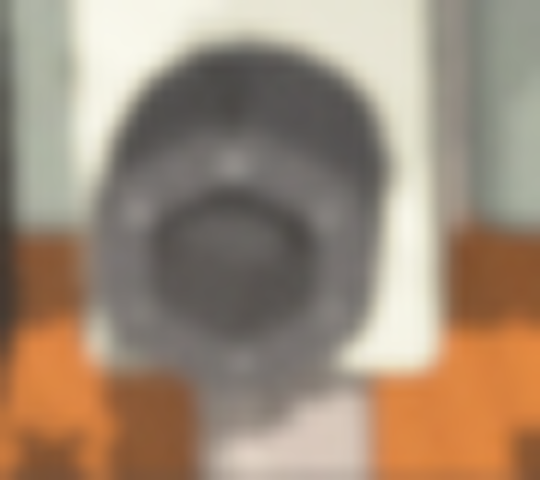

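The crop shows the socket hexagon with corners up and down in the picture (tilt about 0.03 rad), rim centre at (234.7,256.6) as predicted. So socket flats face the vise's ±x.

```bash
python3 -m jog '[[0.2,-0.1,0.6,0,0.7],[0.1,-0.1,0.3,0,0.7],[0,0,0,0,0.9],[0,0,0,0,0.9],[0,0,0,0,0.9],[0,0,0,0,0.9],[0,-0.8,-0.15,0,0.9],[0,-0.6,-0.1,0,0.9],[0,0,0,0,0.9],[0,0,0,0,0.9]]' 6
python3 - <<'E'
from h import *
S,D,W,V=load('scene0'),load('side0'),load('wrist0'),load('w1')
print(tri((D,230.6,202.3),(W,229,133.5),(V,234.5,256.6)),tri((W,229,133.5),(V,234.5,256.6)), plane(V,234.5,256.6,.13))
print(r.read_state()['torque'])
E
```

```text
time: 3.2
ee_pos: [0.6294, 0.1101, 0.1443]
eef_rot: [0.798, 0.602, 0.006, 0.005]
ft_force: [-0.7, -0.3, 1.4]
width: 0.0174
(array([0.59916397, 0.05668287, 0.12890183]), [np.float64(1.0), np.float64(1.1), np.float64(0.6)]) (array([0.60023829, 0.05787622, 0.13241652]), [np.float64(0.0), np.float64(0.0)]) [0.5996611 0.0566328 0.13     ]
[ 0.04317417  0.14913078 -0.02577368]
```

```bash
python3 -m jog '[[0,-0.7,-0.1,0,0.9],[0,-0.5,-0.05,0,0.9],[-0.05,-0.3,-0.05,0,0.9],[0,0,0,0,0.9],[0,0,0,0,0.9],[0,0,0,0,0.9],[0,0,0,0,0.9],[0,0,0,0,0.9],[0,0,0,0,0.9],[0,0,0,0,0.9]]' 6
python3 - <<'E'
from h import *
c=grab('side','d2');c=grab('wrist','w2')
im=c['pixels'][150:280,190:310,::-1];cv2.imwrite('pics/w2c.png',cv2.resize(im,None,fx=4.6,fy=4.6,interpolation=cv2.INTER_CUBIC))
p=r.read_state()['ee_pos']
u=np.array([.963,-.267]);print(p,'offset along vise x mm',1000*(p[:2]-[.5995,.057])@u, 'y',1000*(p[:2]-[.5995,.057])@[.267,.963])
E
```

```text
time: 4.2
ee_pos: [0.6175, 0.1132, 0.1477]
eef_rot: [0.799, 0.602, 0.009, 0.007]
ft_force: [2.0, -0.2, 3.4]
width: 0.0173
[0.61747375 0.11320745 0.14769317] offset along vise x mm 2.3013336635935 y 58.92676232103424
```

```bash
python3 -m jog '[[0,-0.3,0,0,0.9],[0,-0.1,0,0,0.9],[0,0,0,0,0.9],[0,0,0,0,0.9],[0,0,0,0,0.65],[0,0,0,0,0.65],[0,0,0,0,0.6],[0,0,-3,0,0.6],[0,0,-5,0,0.6],[0,0,-2,0,0.6]]' 6
python3 - <<'E'
from h import *
D=grab('side','d3');c=grab('wrist','w3');s=r.read_state()
for t,cc,x,y,w,h in (('side',D,190,190,60,40),):
    m=(cc['pixels'][y:y+h,x:x+w].max(2)<60).astype(np.uint8);n,l,st,ce=cv2.connectedComponentsWithStats(m)
    print([((ce[i]+[x,y]).round(1),st[i,4]) for i in range(1,n) if st[i,4]>12])
print(s['ee_pos'],s['eef_rot'],'expect',proj(c,[.615,.113,.143]),proj(D,[.615,.113,.143]))
cv2.imwrite('pics/w3v.png',np.hstack([c['pixels'][:,130:390],cv2.resize(D['pixels'][180:280,180:300],(461,384),interpolation=cv2.INTER_CUBIC)])[:,:,::-1])
E
```

```text
time: 5.3
ee_pos: [0.606, 0.1146, 0.243]
eef_rot: [0.798, 0.602, 0.001, 0.003]
ft_force: [0.1, 0.9, 0.5]
width: 0.0344
[(array([220.7, 191.7]), np.int32(30)), (array([230. , 201.7]), np.int32(18)), (array([212.3, 218.1]), np.int32(51))]
[0.60627372 0.11458644 0.24208854] [0.7983387  0.60220074 0.00121195 0.00285047] expect [267.54457724 202.72537989] [211.83251615 217.59343467]
```

View pics/w3v.png

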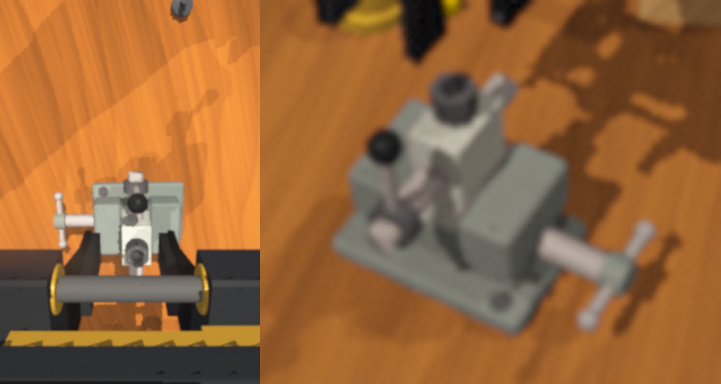

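Crank now looks upright: ball at wrist (267,203), directly in line with the screw (266,254). Check in numbers and plan the key.

Run:
```python
from h import *
D,c=load('d3'),load('w3')
x,y,w,h=255,190,25,26
m=(c['pixels'][y:y+h,x:x+w].max(2)<60).astype(np.uint8);n,l,st,ce=cv2.connectedComponentsWithStats(m)
i=1+st[1:,4].argmax();b=ce[i]+[x,y];print(b,st[i])
B,e=tri((D,212.3,218.1),(c,*b));print('ball',B,e)
d=B[:2]-[.5995,.057];print(d@[.963,-.267]*1000,d@[.267,.963]*1000,'yaw if exact',-np.arctan2(d[0],d[1]))
# vise yaw from shaft image: far end stub & near; vise base edges
for u,v in ((266,178),): print('shaft far end',plane(c,u,v,.088))
# base plate top edge: detect long near-horizontal edges
g=cv2.cvtColor(c['pixels'],cv2.COLOR_RGB2GRAY)[170:260,215:320]
L=cv2.HoughLinesP(cv2.Canny(g,60,150),1,np.pi/720,18,minLineLength=20,maxLineGap=3)
for q in L[:,0]:
    q=q+[215,170,215,170];a,bb=plane(c,q[0],q[1],.05),plane(c,q[2],q[3],.05);t=np.arctan2(*(bb-a)[1::-1]);print(q,round((t+np.pi/4)%(np.pi/2)-np.pi/4,3))
# key position dir plan
```

```text
[267.06451613 203.36693548] [  2   5  20  18 248]
ball [0.6144872  0.1119945  0.14085998] [np.float64(0.2), np.float64(0.2)]
-0.25086145391273357 56.96129008586318 yaw if exact -0.26606072721622126
shaft far end [0.61741878 0.12056319 0.088     ]
[225 184 253 184] -0.28
[282 203 308 203] -0.28
[281 259 281 226] -0.255
[248 197 250 221] -0.21
[279 183 313 183] -0.28
[248 244 249 223] -0.332
[251 250 251 227] -0.286
[282 195 304 195] -0.28
[225 204 251 204] -0.28
[257 226 280 226] -0.281
[231 254 254 253] -0.233
```

Ball is within 1 mm of upright (≈0.015 rad). On to the key: translate, then turn so the jaws close across the handle.

```bash
python3 -m jog '[[-4,0,0,0,0.5],[-4.5,-0.1,0,0,0.5],[-4.5,-0.1,0,0,0.5],[-4.5,-0.1,0,0,0.5],[-4.5,-0.1,0,0,0.5],[-4.5,-0.1,0,0,0.5],[-4,0,0,-0.15,0.5],[0,0,0,-0.15,0.5],[0,0,0,-0.15,0.5],[0,0,0,-0.15,0.5]]' 6
python3 -m jog '[[0,0,0,-0.15,0.5],[0,0,0,-0.15,0.5],[0,0,0,-0.15,0.5],[0,0,0,-0.15,0.5],[0,0,0,-0.15,0.5],[0,0,0,-0.1,0.5],[0,0,0,0,0.5],[0,0,0,0,0.5],[0,0,0,0,0.5],[0,0,0,0,0.5]]'
cat >> h.py <<'E'
from scipy.spatial.transform import Rotation as Rn
def st(target=None):
    s=r.read_state();Rm=Rn.from_quat(s['eef_rot']).as_matrix();p=s['ee_pos']
    print('t',round(s['time'],2),'p',p.round(4),'yawx',round(float(np.arctan2(Rm[1,0],Rm[0,0])),3),'tilt',Rm[:2,2].round(3),'F',np.round(s['ft_force'],1),'M',np.round(s['torque'],3),'w',round(float(s['width']),4),'q7',round(s['joint_positions'][6],2))
    if target is not None: print('to go, tool cm',(100*Rm.T@(np.array(target)-p)).round(2))
    return s,Rm
E
python3 - <<'E'
from h import *
c=grab('wrist','w4');st([.516,-.181,.1])
print(proj(c,[.516,-.181,.1065]),proj(c,[.518,-.183,.026]))
E
```

```text
time: 6.4
ee_pos: [0.5067, -0.1846, 0.2274]
eef_rot: [0.581, 0.814, -0.004, -0.008]
ft_force: [0.0, -0.0, -0.5]
width: 0.0438
time: 7.4
ee_pos: [0.4997, -0.1821, 0.2142]
eef_rot: [0.192, 0.981, 0.001, -0.02]
ft_force: [0.5, 0.7, -0.3]
width: 0.0437
t 7.45 p [ 0.4997 -0.1821  0.2142] yawx 2.755 tilt [-0.039  0.009] F [-0.9 -0.1 -0. ] M [ 0.068 -0.078 -0.   ] w 0.0436 q7 1.45
to go, tool cm [-1.91  0.79 11.35]
[267.84332121 221.107603  ] [265.30344947 199.15246582]
```

View pics/w4.png

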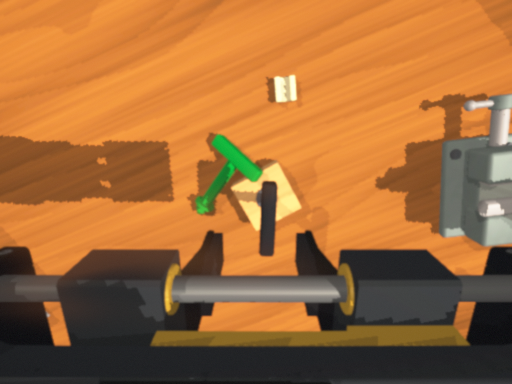

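Wrist: black key handle from (268,183) to (267,255), along the tool's x already; green look-alike lies beside at (230,170), yellow out of view. Locating the handle.

Run:
```python
from h import *
c,D=load('w4'),load('side0')
m=(c['pixels'][170:262,255:282].max(2)<50).astype(np.uint8)
n,l,s_,ce=cv2.connectedComponentsWithStats(m);i=1+s_[1:,4].argmax();print(ce[i]+[255,170],s_[i])
pts=np.argwhere(l==i)[:,::-1].astype(np.float32);R=cv2.minAreaRect(pts);R=((R[0][0]+255,R[0][1]+170),R[1],R[2]);print(R)
bp=cv2.boxPoints(R);P=np.array([plane(c,*q,.1065) for q in bp]);print(P.round(4))
e=[(P[i]+P[(i+1)%4])/2 for i in range(4)];d=[e[0]-e[2],e[1]-e[3]];k=max(d,key=np.linalg.norm);print('len',[np.linalg.norm(q) for q in d],'angle',np.arctan2(k[1],k[0]),'ctr',P.mean(0))
print('height check',tri((D,293.6,146.8),(c,*R[0])))
st([*P.mean(0)[:2],.1015])
```

```text
[263.07462687 220.26865672] [ 7 35  4 30 67]
((263.5, 219.5), (29.0, 3.0), 90.0)
[[ 0.5001 -0.1802  0.1065]
 [ 0.5011 -0.1778  0.1065]
 [ 0.5265 -0.1879  0.1065]
 [ 0.5255 -0.1905  0.1065]]
len [np.float64(0.02738676120204086), np.float64(0.002672904696841386)] angle 2.7591785095550696 ctr [ 0.51331161 -0.1840948   0.1065    ]
height check (array([ 0.516671  , -0.18543951,  0.09474234]), [np.float64(0.4), np.float64(0.4)])
t 7.45 p [ 0.4997 -0.1821  0.2142] yawx 2.755 tilt [-0.039  0.009] F [-0.9 -0.1 -0. ] M [ 0.068 -0.078 -0.   ] w 0.0436 q7 1.45
to go, tool cm [-1.77  0.4  11.21]
```

Run:
```python
from h import *
c,D=load('w4'),load('side0')
print(c['pixels'][230,255:285].max(1))
for th in (70,90):
    m=(c['pixels'][170:262,255:282].max(2)<th).astype(np.uint8)
    n,l,s_,ce=cv2.connectedComponentsWithStats(m);i=1+s_[1:,4].argmax()
    pts=np.argwhere(l==i)[:,::-1].astype(np.float32);R=cv2.minAreaRect(pts);R=((R[0][0]+255,R[0][1]+170),R[1],R[2]);print(R,s_[i])
    bp=cv2.boxPoints(R);P=np.array([plane(c,*q,.1065) for q in bp])
    e=[(P[i]+P[(i+1)%4])/2 for i in range(4)];d=[e[0]-e[2],e[1]-e[3]];k=max(d,key=np.linalg.norm);print('len',[np.linalg.norm(q) for q in d],'angle',np.arctan2(k[1],k[0]),'ctr',P.mean(0))
    print('height check',tri((D,293.6,146.8),(c,*R[0])))
st([*P.mean(0)[:2],.1015])
```

```text
[246 252 252 246 210 120  56  45  47  52  53  54  55  55  57  54  54  54
  56  93 161 209 225 230 233 236 238 239 239 240]
((268.0, 222.5), (63.0, 14.0), 90.0) [  6  21  15  64 751]
len [np.float64(0.05987765860163441), np.float64(0.012516670665989379)] angle 2.7631905867492232 ctr [ 0.518112   -0.18168928  0.1065    ]
height check (array([ 0.51786163, -0.18189786,  0.09827511]), [np.float64(2.2), np.float64(2.2)])
((266.5, 218.0), (72.0, 17.0), 90.0) [  3  12  18  73 989]
len [np.float64(0.0678721646522349), np.float64(0.015139640360165046)] angle 2.761846770374844 ctr [ 0.51389753 -0.18145143  0.1065    ]
height check (array([ 0.51591755, -0.18208743,  0.09713908]), [np.float64(0.1), np.float64(0.1)])
t 7.45 p [ 0.4997 -0.1821  0.2142] yawx 2.755 tilt [-0.039  0.009] F [-0.9 -0.1 -0. ] M [ 0.068 -0.078 -0.   ] w 0.0436 q7 1.45
to go, tool cm [-1.73  0.67 11.21]
```

```bash
python3 -m jog '[[-1,0.4,0,0,0.45],[-0.7,0.3,1,0,0.45],[0,0,2,0,0.45],[0,0,2,0,0.45],[0,0,2,0,0.45],[0,0,0,0,0.45],[0,0,0,0,0.45],[0,0,0,0,0.45],[0,0,0,0,0.45],[0,0,0,0,0.45]]'
python3 -c "
from h import *
st([.516,-.182,.1015])"
```

```text
time: 8.45
ee_pos: [0.5216, -0.1808, 0.1407]
eef_rot: [0.193, 0.981, 0.001, -0.018]
ft_force: [-0.2, -0.3, 0.8]
width: 0.0481
t 8.45 p [ 0.5216 -0.1808  0.1407] yawx 2.754 tilt [-0.035  0.008] F [-0.2 -0.3  0.8] M [ 0.075 -0.075  0.003] w 0.0481 q7 1.43
to go, tool cm [ 0.33 -0.31  3.94]
```

```bash
python3 -m jog '[[0.2,-0.3,1.5,0,0.45],[0.1,0,1.3,0,0.45],[0,0,0.9,0,0.45],[0,0,0.2,0,0.45],[0,0,0,0,0.85],[0,0,0,0,0.9],[0,0,0,0,0.9],[0,0,0,0,0.9],[0,0,0,0,0.9],[0,0,0,0,0.9]]' 25
python3 -c "
from h import *
st([.516,-.182,.1015])"
```

```text
time: 9.45
ee_pos: [0.5188, -0.1823, 0.1037]
eef_rot: [0.193, 0.981, 0.001, -0.015]
ft_force: [0.3, 0.1, -0.2]
width: 0.0131
t 9.45 p [ 0.5188 -0.1823  0.1037] yawx 2.754 tilt [-0.029  0.007] F [ 0.3  0.1 -0.2] M [ 0.064 -0.088 -0.04 ] w 0.0131 q7 1.43
to go, tool cm [ 0.27 -0.08  0.23]
```

```bash
python3 -m jog '[[0,0,-1,0,0.9],[0,0,-1.5,0,0.9],[0,0,-2,0,0.9],[0,0,-2.5,0,0.9],[0,0,-2.5,0,0.9],[0,0,-2.5,0,0.9],[0,0,-2.5,0,0.9],[0,0,-2,0,0.9],[0,0,-1,0,0.9],[0,0,0,0,0.9]]' 25
python3 -c "
from h import *
st([.5995,.057,.25])"
```

```text
time: 10.45
ee_pos: [0.5228, -0.1833, 0.2908]
eef_rot: [0.193, 0.981, 0.001, -0.014]
ft_force: [0.3, 0.1, -1.1]
width: 0.0142
t 10.45 p [ 0.5228 -0.1833  0.2908] yawx 2.754 tilt [-0.028  0.007] F [ 0.3  0.1 -1.1] M [ 0.067 -0.068 -0.01 ] w 0.0142 q7 1.44
to go, tool cm [ 1.88 25.17  4.02]
```

```bash
python3 -m jog '[[0.2,2,0,0,0.9],[0.2,3,0,0,0.9],[0.2,3.2,0,0,0.9],[0.3,3.2,0,0,0.9],[0.3,3.2,0,0,0.9],[0.2,3.2,0,0,0.9],[0.2,3,0,0,0.9],[0.2,2,0,0,0.9],[0,1,0,0,0.9],[0,0,0,0,0.9]]' 25
python3 - <<'E'
from h import *
D=grab('side','d5');S=grab('scene','s5');W=grab('wrist','w5');st([.5995,.057,.25])
f=lambda im,x,y,w,h,s:cv2.resize(im[y:y+h,x:x+w,::-1],s,interpolation=cv2.INTER_CUBIC)
cv2.imwrite('pics/d5c.png',np.hstack([f(D['pixels'],180,130,110,150,(396,540)),f(S['pixels'],235,120,110,150,(396,540))]))
E
```

```text
time: 11.45
ee_pos: [0.5946, 0.0504, 0.2784]
eef_rot: [0.195, 0.981, -0.001, -0.022]
ft_force: [0.7, -1.1, -1.4]
width: 0.0139
t 11.6 p [0.5946 0.0476 0.2792] yawx 2.746 tilt [-0.042  0.005] F [-0.1  0.5 -0.9] M [ 0.025 -0.102  0.029] w 0.0139 q7 0.99
to go, tool cm [-0.21  1.08  2.9 ]
```

View pics/d5c.png

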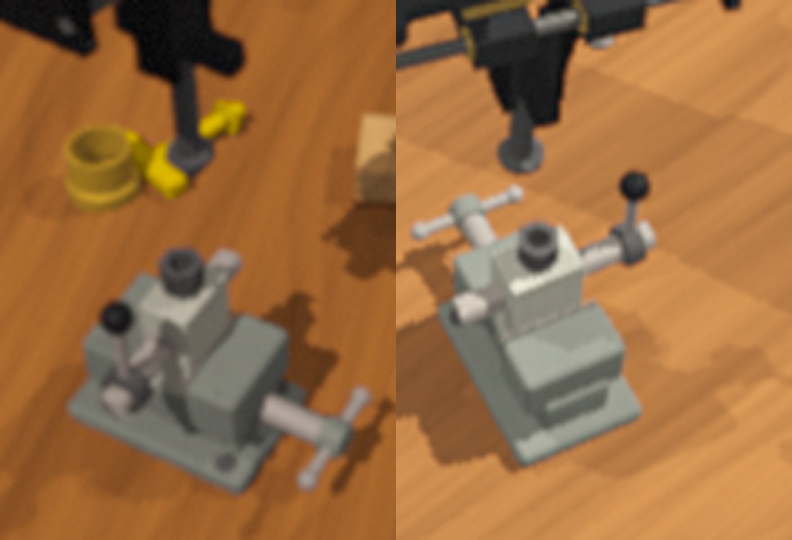

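Collar seen at side (232.5,173), scene (269.4,163.6); socket mouth at side (230.8,201.4), scene (274.4,184.4). Both cameras see crank upright and key held.

Run:
```python
from h import *
D,S,W=load('d5'),load('s5'),load('w5')
k,e=tri((D,232.5,173),(S,269.4,163.6));s,e2=tri((D,230.8,201.6),(S,274.4,184.6));print('collar',k,e,'rim',s,e2)
_,Rm=st();p=r.read_state()['ee_pos'];print('collar rel tool (mm)',(1000*Rm.T@(k-p)).round(1),'world',(1000*(k-p)).round(1))
d=s-k;print('rim-collar world mm',1000*d,'tool cm',100*Rm.T@d)
# handle/shank in scene: shank top
```

```text
collar [0.59180621 0.04955139 0.1983347 ] [np.float64(0.2), np.float64(0.2)] rim [0.59807391 0.0570947  0.1311922 ] [np.float64(0.7), np.float64(0.7)]
t 11.6 p [0.5946 0.0476 0.2792] yawx 2.746 tilt [-0.042  0.005] F [-0.1  0.5 -0.9] M [ 0.025 -0.102  0.029] w 0.0139 q7 0.99
collar rel tool (mm) [-0.   1.6 80.9] world [ -2.8   1.9 -80.9]
rim-collar world mm [  6.26770085   7.54331565 -67.14249233] tool cm [-0.56391553  1.01440926  6.68550467]
```

```bash
python3 -m jog '[[-0.3,0.5,0,-0.07,0.9],[-0.25,0.5,1,-0.06,0.9],[0,0,1.5,0,0.9],[0,0,1.5,0,0.9],[0,0,0.5,0,0.9],[0,0,0,0,0.9],[0,0,0,0,0.9],[0,0,0,0,0.9],[0,0,0,0,0.9],[0,0,0,0,0.9]]' 25
python3 - <<'E'
from h import *
D=grab('side','d6');S=grab('scene','s6');W=grab('wrist','w6');st()
f=lambda im,x,y,w,h,s:cv2.resize(im[y:y+h,x:x+w,::-1],s,interpolation=cv2.INTER_CUBIC)
cv2.imwrite('pics/d6c.png',np.hstack([f(D['pixels'],205,150,50,75,(396,594)),f(S['pixels'],250,135,50,75,(396,594))]))
E
```

```text
time: 12.6
ee_pos: [0.6012, 0.0451, 0.2339]
eef_rot: [0.14, 0.99, -0.002, -0.019]
ft_force: [0.5, 0.5, -1.2]
width: 0.0139
t 12.75 p [0.6012 0.0452 0.2337] yawx 2.861 tilt [-0.039  0.002] F [-0.2  0.3 -0.9] M [ 0.057 -0.115 -0.058] w 0.0139 q7 1.11
```

View pics/d6c.png

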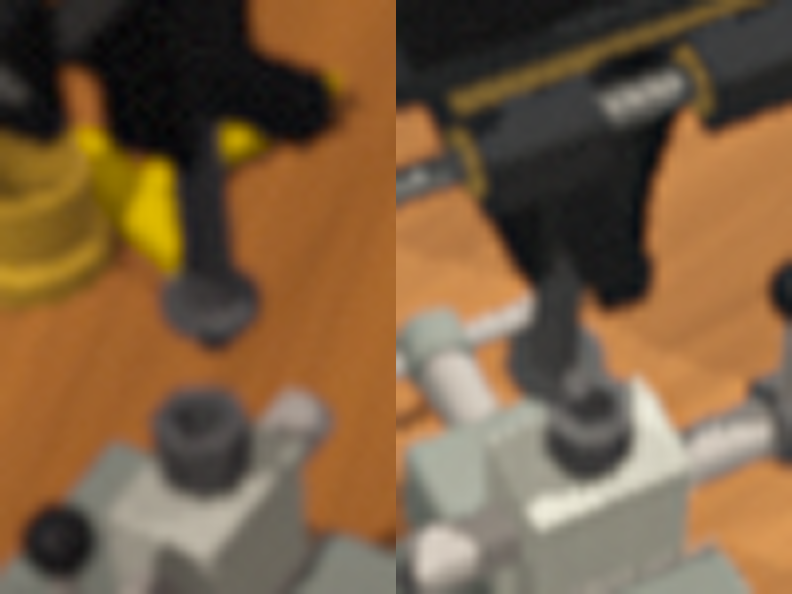

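Run:
```python
from h import *
D,S,W=load('d6'),load('s6'),load('w6')
k,e=tri((D,231.5,188.3),(S,270.1,181.7));s,e2=tri((D,230.5,201.8),(S,274.5,186.5));print('collar',k,e,'rim',s,e2)
_,Rm=st();p=r.read_state()['ee_pos'];print('collar rel world',(1000*(k-p)).round(1))
for t in (s,np.array([.5995,.0568,.13])):
    d=t-k;print('rim-collar world mm',(1000*d).round(1),'tool cm',(100*Rm.T@d).round(2))
```

```text
collar [0.59907264 0.04442382 0.15393369] [np.float64(0.8), np.float64(0.8)] rim [0.59976296 0.05541218 0.12836961] [np.float64(1.1), np.float64(1.1)]
t 12.75 p [0.6012 0.0452 0.2337] yawx 2.861 tilt [-0.039  0.002] F [-0.2  0.3 -0.9] M [ 0.057 -0.115 -0.058] w 0.0139 q7 1.11
collar rel world [ -2.1  -0.7 -79.7]
rim-collar world mm [  0.7  11.  -25.6] tool cm [0.14 1.1  2.55]
rim-collar world mm [  0.4  12.4 -23.9] tool cm [0.21 1.22 2.39]
```

```bash
python3 -m jog '[[0,0.4,0,0,0.9],[0.1,0.4,0,0,0.9],[0.1,0.3,0,0,0.9],[0,0,0,0,0.9],[0,0,0,0,0.9],[0,0,0,0,0.9],[0,0,0,0,0.9],[0,0,0,0,0.9],[0,0,0,0,0.9],[0,0,0,0,0.9]]' 25
python3 -c "
from h import *
st([.6014,.057,.22])"
```

```text
time: 13.75
ee_pos: [0.6024, 0.0575, 0.2336]
eef_rot: [0.139, 0.99, -0.002, -0.02]
ft_force: [-0.1, -0.0, -1.4]
width: 0.0139
t 13.75 p [0.6024 0.0575 0.2336] yawx 2.862 tilt [-0.039  0.002] F [-0.1 -0.  -1.4] M [ 0.026 -0.078 -0.004] w 0.0139 q7 1.09
to go, tool cm [ 0.03 -0.06  1.36]
```

```bash
python3 -m jog '[[0,0,0.4,0,0.9],[0,0,0.3,0,0.9],[0,0,0.3,0,0.9],[0,0,0.2,0,0.9],[0,0,0.2,0,0.9],[0,0,0.2,0,0.9],[0,0,0.1,0,0.9],[0,0,0,0,0.9],[0,0,0,0,0.9],[0,0,0,0,0.9]]' 25
python3 -c "
from h import *
st([.6014,.057,.21])"
```

```text
time: 14.75
ee_pos: [0.6017, 0.0574, 0.2149]
eef_rot: [0.139, 0.99, -0.002, -0.02]
ft_force: [-0.1, 0.1, -1.1]
width: 0.0136
t 14.75 p [0.6017 0.0574 0.2149] yawx 2.861 tilt [-0.039  0.002] F [-0.1  0.1 -1.1] M [ 0.072 -0.15  -0.052] w 0.0136 q7 1.08
to go, tool cm [-0.   -0.04  0.49]
```

```bash
python3 -m jog '[[0,0,0.15,0,0.9],[0,0,0.15,0,0.9],[0,0,0.15,0,0.9],[0,0,0.1,0,0.9],[0,0,0.1,0,0.9],[0,0,0,0,0.9],[0,0,0,0,0.9],[0,0,0,0,0.9],[0,0,0,0,0.9],[0,0,0,0,0.9]]' 25
python3 -c "
from h import *
st([.6014,.057,.2087])"
```

```text
time: 15.75
ee_pos: [0.6016, 0.0573, 0.2081]
eef_rot: [0.14, 0.99, -0.002, -0.019]
ft_force: [0.1, -0.4, -1.1]
width: 0.0139
t 15.75 p [0.6016 0.0573 0.2081] yawx 2.861 tilt [-0.039  0.002] F [ 0.1 -0.4 -1.1] M [ 0.047 -0.184 -0.006] w 0.0139 q7 1.08
to go, tool cm [ 0.01 -0.03 -0.06]
```

```bash
python3 -m jog '[[0,0,0.1,0,0.9],[0,0,0.1,0,0.9],[0,0,0.1,0,0.9],[0,0,0,0,0.9],[0,0,0,0,0.9],[0,0,0,0,0.9],[0,0,0,0,0.9],[0,0,0,0,0.9],[0,0,0,0,0.9],[0,0,0,0,0.9]]' 25
python3 - <<'E'
from h import *
D=grab('side','d7');S=grab('scene','s7');st()
f=lambda im,x,y,w,h,s:cv2.resize(im[y:y+h,x:x+w,::-1],s,interpolation=cv2.INTER_CUBIC)
cv2.imwrite('pics/d7c.png',np.hstack([f(D['pixels'],205,165,50,75,(396,594)),f(S['pixels'],250,145,50,75,(396,594))]))
E
```

```text
time: 16.75
ee_pos: [0.6024, 0.0575, 0.208]
eef_rot: [0.14, 0.99, -0.001, -0.018]
ft_force: [-1.1, 0.1, 1.4]
width: 0.0137
t 16.85 p [0.6024 0.0575 0.208 ] yawx 2.861 tilt [-0.035  0.003] F [-0.8 -1.1  0.7] M [ 0.056  0.007 -0.004] w 0.0137 q7 1.08
```

View pics/d7c.png

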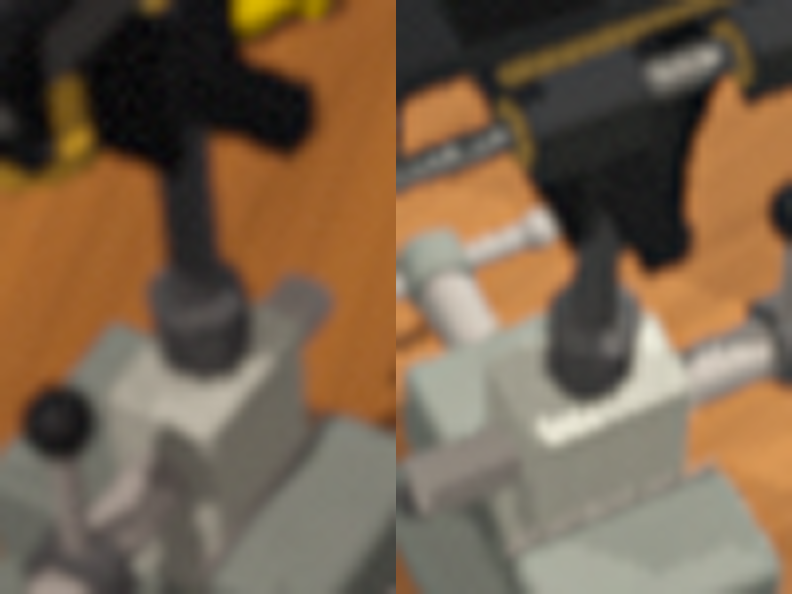

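Collar sits on the screw head in both views: seated. Now turn clockwise (tool +z), following the thread down.

```bash
python3 -m jog '[[0,0,0,0.04,0.95],[0,0,0.01,0.04,0.95],[0,0,0.02,0.04,0.95],[0,0,0.02,0.04,0.95],[0,0,0.02,0.04,0.95],[0,0,0.02,0.04,0.95],[0,0,0.02,0.04,0.95],[0,0,0.02,0.04,0.95],[0,0,0.02,0.04,0.95],[0,0,0.02,0.04,0.95]]' 35
python3 -c "
from h import *
st();st()"
```

```text
time: 17.85
ee_pos: [0.6021, 0.0567, 0.2074]
eef_rot: [0.341, 0.94, -0.005, -0.017]
ft_force: [-1.2, 0.1, 1.6]
width: 0.0135
t 17.85 p [0.6021 0.0567 0.2074] yawx 2.446 tilt [-0.035  0.001] F [-1.2  0.1  1.6] M [-0.006  0.124  0.094] w 0.0135 q7 0.68
t 17.85 p [0.6021 0.0567 0.2074] yawx 2.446 tilt [-0.035  0.001] F [-1.2  0.1  1.6] M [-0.006  0.124  0.094] w 0.0135 q7 0.68
```

```bash
python3 -m jog '[[0,0,0.02,0.02,0.95],[0,0,0.01,0.02,0.95],[0,0,0.01,0.02,0.95],[0,0,0.01,0.02,0.95],[0,0,0.01,0.02,0.95],[0,0,0.01,0.02,0.95],[0,0,0.01,0.02,0.95],[0,0,0.01,0.02,0.95],[0,0,0.01,0.02,0.95],[0,0,0.01,0.02,0.95]]' 35
python3 -c "
from h import *
s,_=st();print(s['joint_torque'][6])
r.camera('side');s,_=st();print(s['joint_torque'][6])"
```

```text
time: 18.85
ee_pos: [0.6021, 0.0566, 0.2068]
eef_rot: [0.439, 0.898, -0.007, -0.016]
ft_force: [-0.5, -0.2, 2.0]
width: 0.014
t 18.85 p [0.6021 0.0566 0.2068] yawx 2.232 tilt [-0.035  0.001] F [-0.5 -0.2  2. ] M [-0.057  0.222  0.102] w 0.014 q7 0.48
0.31260970048606396
t 18.9 p [0.6021 0.0567 0.2067] yawx 2.23 tilt [-0.035  0.001] F [-1.1 -0.1  3.3] M [-0.092  0.175  0.129] w 0.0139 q7 0.47
0.24374342523515224
```

```bash
cat >> h.py <<'E'
def samp(n=6):
    M=[];
    for i in range(n):
        s=r.read_state();M.append([*s['torque'],s['joint_torque'][6],*s['ft_force']]);r.camera('side')
    st();print('mean',np.mean(M,0).round(3),'Mz',np.array(M)[:,2].round(3),'tau7',np.array(M)[:,3].round(3))
E
python3 -m jog '[[0,0,0.02,0.02,0.95],[0,0,0.01,0.015,0.95],[0,0,0.01,0.015,0.95],[0,0,0.01,0.015,0.95],[0,0,0.01,0.015,0.95],[0,0,0,0.015,0.95],[0,0,0.01,0.015,0.95],[0,0,0,0.015,0.95],[0,0,0.01,0.015,0.95],[0,0,0,0.015,0.95]]' 35
python3 -c "
from h import *
samp()"
```

```text
time: 19.9
ee_pos: [0.602, 0.0566, 0.2063]
eef_rot: [0.514, 0.858, -0.008, -0.015]
ft_force: [-0.2, -0.5, 3.4]
width: 0.0138
t 20.2 p [0.6021 0.0566 0.2063] yawx 2.064 tilt [-0.035  0.001] F [-1.6 -0.3  3.7] M [-0.116  0.357  0.11 ] w 0.0138 q7 0.31
mean [-0.095  0.316  0.14  -0.107 -1.388 -0.651  3.364] Mz [0.116 0.132 0.112 0.171 0.161 0.148] tau7 [ 0.203  0.153 -0.419 -0.27  -0.175 -0.135]
```

```bash
python3 -m jog '[[0,0,0.01,0.015,0.95],[0,0,0,0.015,0.95],[0,0,0.01,0.015,0.95],[0,0,0,0.01,0.95],[0,0,0.01,0.01,0.95],[0,0,0,0.01,0.95],[0,0,0,0.01,0.95],[0,0,0.01,0.01,0.95],[0,0,0,0.01,0.95],[0,0,0,0.01,0.95]]' 35
python3 -c "
from h import *
samp()"
```

```text
time: 21.2
ee_pos: [0.602, 0.0566, 0.2059]
eef_rot: [0.566, 0.824, -0.009, -0.015]
ft_force: [-1.2, -1.0, 3.9]
width: 0.0139
t 21.5 p [0.602  0.0566 0.2059] yawx 1.94 tilt [-0.035  0.001] F [-1.6  0.   3.5] M [-0.09   0.33   0.133] w 0.0139 q7 0.19
mean [-0.113  0.375  0.124 -0.111 -1.558 -0.57   3.44 ] Mz [0.166 0.1   0.057 0.155 0.133 0.133] tau7 [ 0.095  0.061 -0.319 -0.219 -0.155 -0.129]
```

```bash
python3 -m jog '[[0,0,0.01,0.015,0.95],[0,0,0,0.015,0.95],[0,0,0.01,0.015,0.95],[0,0,0,0.01,0.95],[0,0,0.01,0.01,0.95],[0,0,0,0.01,0.95],[0,0,0,0.01,0.95],[0,0,0.01,0.01,0.95],[0,0,0,0.01,0.95],[0,0,0,0.01,0.95]]' 35
python3 -c "
from h import *
samp()"
```

```text
time: 22.5
ee_pos: [0.6019, 0.0566, 0.2055]
eef_rot: [0.616, 0.788, -0.01, -0.014]
ft_force: [-1.3, -0.6, 4.6]
width: 0.0135
t 22.8 p [0.602  0.0566 0.2056] yawx 1.816 tilt [-0.035  0.001] F [-1.7 -0.3  2.7] M [-0.148  0.484  0.184] w 0.0134 q7 0.07
mean [-0.148  0.42   0.136 -0.12  -1.37  -0.663  4.108] Mz [0.174 0.154 0.166 0.117 0.14  0.063] tau7 [ 0.085  0.051 -0.328 -0.228 -0.164 -0.138]
```

```bash
python3 -m jog '[[0,0,0.01,0.015,0.95],[0,0,0,0.01,0.95],[0,0,0.01,0.01,0.95],[0,0,0,0.01,0.95],[0,0,0.01,0.01,0.95],[0,0,0,0.01,0.95],[0,0,0,0.01,0.95],[0,0,0,0.01,0.95],[0,0,0,0.01,0.95],[0,0,0,0.01,0.95]]' 35
python3 -c "
from h import *
samp(8)"
```

```text
time: 23.8
ee_pos: [0.6019, 0.0566, 0.2053]
eef_rot: [0.659, 0.752, -0.011, -0.013]
ft_force: [-1.6, -0.2, 3.1]
width: 0.0138
t 24.2 p [0.6019 0.0566 0.2053] yawx 1.703 tilt [-0.035  0.001] F [-2.3 -0.7  4.1] M [-0.092  0.472  0.199] w 0.0139 q7 -0.04
mean [-0.12   0.483  0.162 -0.152 -1.593 -0.664  3.555] Mz [0.17  0.143 0.12  0.167 0.161 0.214 0.153 0.17 ] tau7 [ 0.054  0.02  -0.358 -0.258 -0.194 -0.168 -0.158 -0.155]
```

Joint-7 torque (quiet signal) rises for the first time: +0.03 over the free level. Bite has begun; small steps now.

```bash
python3 -m jog '[[0,0,0,0.01,0.95],[0,0,0.01,0.01,0.95],[0,0,0,0.01,0.95],[0,0,0,0.01,0.95],[0,0,0,0.01,0.95],[0,0,0,0.01,0.95],[0,0,0,0.01,0.95],[0,0,0,0.01,0.95],[0,0,0,0,0.95],[0,0,0,0.005,0.95]]' 35
python3 -c "
from h import *
samp(8)"
```

```text
time: 25.2
ee_pos: [0.6018, 0.0566, 0.2051]
eef_rot: [0.693, 0.721, -0.012, -0.013]
ft_force: [-2.5, -0.3, 3.8]
width: 0.0132
t 25.6 p [0.6018 0.0566 0.2051] yawx 1.611 tilt [-0.035  0.001] F [-2.  -1.1  4.1] M [-0.086  0.503  0.179] w 0.0136 q7 -0.12
mean [-0.14   0.479  0.2   -0.176 -1.941 -0.641  3.476] Mz [0.164 0.197 0.234 0.224 0.186 0.215 0.182 0.202] tau7 [-0.033 -0.069 -0.281 -0.238 -0.209 -0.197 -0.192 -0.191]
```

```bash
python3 -m jog '[[0,0,0,0.01,0.95],[0,0,0,0.01,0.95],[0,0,0,0.01,0.95],[0,0,0,0.01,0.95],[0,0,0,0.01,0.95],[0,0,0,0,0.95],[0,0,0,0,0.95],[0,0,0,0,0.95],[0,0,0,0,0.95],[0,0,0,0.005,0.95]]' 35
python3 -c "
from h import *
samp(8)"
```

```text
time: 26.6
ee_pos: [0.6018, 0.0566, 0.205]
eef_rot: [0.714, 0.7, -0.012, -0.013]
ft_force: [-1.8, -0.5, 4.3]
width: 0.0131
t 27.0 p [0.6018 0.0566 0.205 ] yawx 1.551 tilt [-0.035  0.001] F [-2.1 -0.8  3.7] M [-0.11  0.5   0.2 ] w 0.0137 q7 -0.18
mean [-0.119  0.441  0.225 -0.191 -1.72  -0.638  3.508] Mz [0.239 0.243 0.232 0.221 0.17  0.252 0.208 0.232] tau7 [-0.027 -0.086 -0.286 -0.253 -0.229 -0.219 -0.215 -0.213]
```

Snug: +0.09 N m above free turning. Release and lift straight off.

```bash
python3 -m jog '[[0,0,0,0,0.75],[0,0,0,0,0.6],[0,0,0,0,0.5],[0,0,0,0,0.4],[0,0,0,0,0.3],[0,0,-1,0,0.3],[0,0,-2,0,0.3],[0,0,-3,0,0.3],[0,0,-3,0,0.3],[0,0,-2,0,0.3]]'
python3 - <<'E'
from h import *
st();D=grab('side','d9');S=grab('scene','s9')
f=lambda im,x,y,w,h,s:cv2.resize(im[y:y+h,x:x+w,::-1],s,interpolation=cv2.INTER_CUBIC)
cv2.imwrite('pics/d9c.png',np.hstack([f(D['pixels'],180,130,110,150,(396,540)),f(S['pixels'],225,110,110,150,(396,540))]))
E
```

```text
time: 28.0
ee_pos: [0.6046, 0.0565, 0.3172]
eef_rot: [0.714, 0.7, -0.014, -0.014]
ft_force: [0.2, 0.0, -0.5]
width: 0.0608
t 28.0 p [0.6046 0.0565 0.3172] yawx 1.551 tilt [-0.04   0.001] F [ 0.2  0.  -0.5] M [ 0.003 -0.04   0.032] w 0.0608 q7 -0.18
```

View pics/d9c.png

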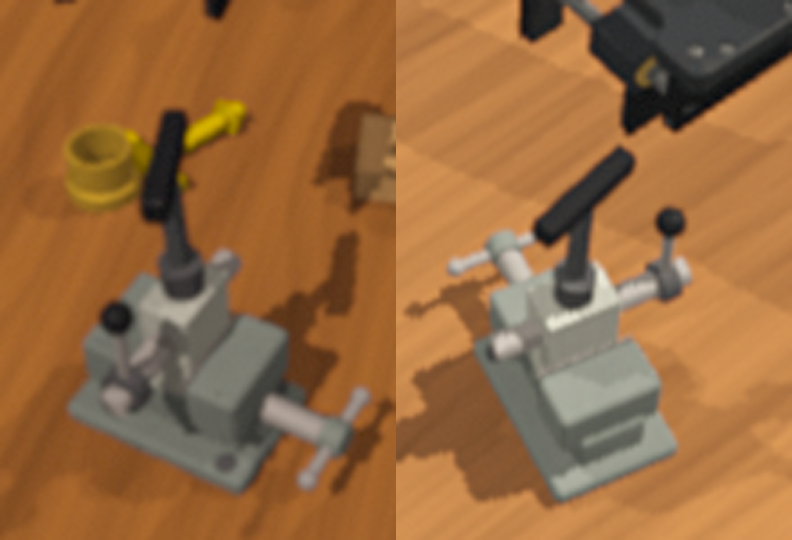

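The key stands in the screw, the crank is upright, the gripper is clear, and the brass barrel and yellow look-alike have not moved. Handing in.

```bash
python3 -c "
from bench import r
print(r.close_job())"
```

```text
the job is handed in; nothing more can be done
None
```

The job is done and handed in at about 28 s, well inside the 72 s limit.

- **Shaft:** I gripped the ball and turned the crank upright. Triangulated afterwards, the ball was within about 1 mm of straight above the shaft, roughly 0.015 rad off.
- **Key:** I took the black key from its stand and lowered it into the setscrew. It went in without resistance, and both fixed cameras showed the collar on the screw head.
- **Tightening:** I turned it clockwise about 1.3 rad at the handle, part of which was play in the socket. The moment stayed near 0.135 N m until the bite, then rose. I stopped at about 0.225 N m, roughly 0.09 above free turning and mid-window for snug.
- **Release:** The last pictures, from the scene and side cameras, show the key upright in the screw, the crank upright and the gripper clear. The barrel and the yellow look-alike were where they had been. I did not check the other bystanders in those last crops, but the arm never went near them.

**Uncertain points:**
- **Pressing force:** It was not measured. I put it at about 30 N, inferred from the moment.
- **Tool tilt:** The tool drifted about 2° off vertical. This caused a small side moment of up to 0.5 N m while turning.
- **Collar height:** The camera estimate of the collar height was about 3 mm off the grasp geometry. The seating height by feel agreed with the geometry.

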